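Lock down the star stand on the market stall

ROBOT

A 6-joint arm with a two-finger parallel gripper is mounted at the origin on the work surface. World frame = base frame: x ahead of the robot, y to its left, z up, the work surface at z = 0. Lengths are in m, angles in rad, forces in N, time in s.
With the tool pointing down it reaches from about 0.3 to 0.775 m from the base axis. Payload 14.6 kg.
Tool frame: the origin (TCP) lies at the very end of the fingers, on their centre line; the grasp point (between the pads) lies 19 mm behind it; x points along the fingers, z is the direction in which the jaws open and shut, and the axes are right-handed (so a half turn about x gives the same grasp; the last joint's range is limited). The gripper opens to 85 mm and grips with 20 to 120 N. Pads are 22 mm wide; open, the fingers measure 114 mm over their backs; the gripper's body (76 mm by 85 mm) begins 54 mm behind the grasp point. The pads swing forward as they close: fully open they stand 13 mm farther back than shut.
Start: joints at [-1.364, 0.3, 1.521, -0, 1.321, -0.067], TCP at [0.149, -0.53, 0.231] pointing down, gripper open.
Joint ranges: [-3.03, 3.03], [-0.79, 2.21], [0.23, 2.52], [-1.04, 4.18], [0, 3.07], [-2.55, 2.55]. Speed limits (rad/s): [2.22, 2.22, 2.57, 3.14, 3.14, 3.14].

INTERFACE

Orientations are given as a rotation vector (axis times angle).
In Python, from plant import ctrl, optics, models gives the robot as it stands. The module is installed in compiled form; this text tells all that it offers.
- The arm moves only by the tool move_arm, never from a script. Its argument "commands" is a list of rows, each an object with "offset": the shift along the tool's x, y, z in cm, a list of three; "delta_rot": the turn, a rotation vector about the tool's x, y, z in degrees, a list of three. In form: [{"offset": [dx, dy, dz], "delta_rot": [wx, wy, wz]}, ...]. A call has 1 to 8 rows; each row shifts and turns the pose as measured when the row begins, along the tool's axes as they then stand; what a row does not reach is not made up. A row lasts 1/8 s, in which the tool goes at most 62.5 mm and 10.7 degrees, less where a joint would pass 70% of its speed; a pose out of reach is approached as far as the arm can. A call is refused whole if a number of a shift passes 6.25 or a number of a turn 10.7, either way. A call with a gripper value outside its range is refused whole. "fingers" is the gripper command: -1 is fully open, 1 is shut, values between are in proportion, set as the call begins (left out, the last holds). The fingers move at their own pace and stop on an object; "newtons" is the grip in N (left out, the last holds). Time passes only in rows, so rows that do not move let the fingers close. It gives the time, the measured TCP pose, the force and the opening at its end, in the units of the state.
- ctrl.get_obs(): the state, without advancing time (a new reading comes with each control period).
- optics.read_camera(name): name is "scene" or "top" or "wrist"; returns a dict with "image" (420x560x3 uint8, red, green, blue), "K" (3x3 intrinsics, pixels), "dist_coeffs" ([k1, k2, p1, p2, k3] as OpenCV has them; the pictures are not rectified), "rvec" (rotation vector, rad) and "tvec" (3), from world to camera coordinates, as OpenCV has them. Camera axes: x right, y down, z forward; pixel columns grow to the right and rows downward; lengths in m; the calibration is good to about 2 mm. A picture is of the moment at which its call begins. There is no depth.
- ctrl.job_done(): hands the job in, once; it reports no verdict.
Trained networks look in a picture, given as the dict that the camera call returned (one of the last four; its "shot" number tells which), for a name from the list of things; names that differ only in an ending like _2 or _b are one class to them, and where a whole thing is asked for, a point or a joint stands for the part that bears it (a point fixed in the world has none). Each returns a list of dicts, best first, with "score" (0 to 1); they miss things now and then, are a little off and sometimes report something else, mostly with a low value. They report only what shows in the picture. A call takes as long as a camera call. They do not tell look-alikes from the thing itself.
- models.cut_out(picture, label): "mask" (420x560 bool, what is visible of it) and "bbox" ([left, top, right, bottom] in pixels, round what is visible of it).
The state is a dict: "time": time; "joints": joint angles; "joint_velocities": joint speeds; "joint_efforts": joint torques, N m; "position": TCP position; "orientation": TCP orientation; "ft_force": force on the tool from outside, world axes, zero at the start; "moment": the same for the moment, N m; "grip_width": finger opening in m.
Only numpy, scipy, OpenCV 4.12 (cv2) and the standard library are available. Lean on these libraries where they do the work, as an engineer would, in place of code of your own. Each camera call takes 0.05 s, during which the arm holds its last target.

TASK

Lock down the dark walnut stand with the star on it: take the red flat-bladed driver out of its rack, set its blade fully down in the slot of that stand's brass lock and turn the lock clockwise (seen from above) until the slot lines up with the two white marks beside it. Then put the driver back, hanging upright in the hole of its rack.

Things in the scene. Friction and masses are not known exactly. Their poses are not given: they have to be found in the camera images.
- driver_grip (a point): Handle centre of the 150 g flat driver, hanging blade down in the rack. Handle red, square 26 x 26 mm (flats square to x, y), 70 high, a white stripe on its top along x (the blade); under it a black guard 48 dia, 6 thick, then a cone 30 to 12 wide, 22 high, and a shank. Blade tip 111 mm below this point; blade 18 mm wide along x, 5 thick along y (3 at the tip). z points up the driver.
- lock_slot (a point): Centre of the slot's floor, 28 mm above the table, in the walnut stand's brass lock (head 52 mm dia, top 12 above this point). x runs along the slot, z up. Slot 6 x 24 in its lowest 5 mm, flaring to 19 x 40 at the top; a seated blade has 7 deg of play each way. Stand 100 x 150 x 22, its pale 76 mm star 80 mm from the lock. The heart and tree stands (to 98 mm high, as this one) have fixed closed locks.
- lock (a joint): Angle of the walnut star stand's lock in rad, growing clockwise seen from above. 0 is fully open; it starts at 0 to 0.4; at 1.4 the slot lines up with the two white marks (14 x 5 mm lines on the stand, either side of the lock); hard stop at 1.55. Friction about 0.08 N m; it stays where it is left.
- rack_hole (a point): Centre of the hole's upper rim in the driver's rack, 90 mm above the table, z up. The rack is a fixed maple board 90 x 90 x 14 mm on two cheeks, foot 110 x 110 mm. Round through hole 36 mm dia, rim chamfered 3 mm, 82 mm clear down to the foot. The driver hangs by its guard on the rim at any yaw, its handle centre 41 mm above this point, its tip 70 mm below.
Not all that is in view belongs to the job. Leave any turquoise look-alike of the part that bears driver_grip alone. Leave any blue look-alike of the part that bears rack_hole alone.

How it is judged:
By the outcome, as a careful person would: the job done as asked, in the order asked, and still so for the second after the job is handed in, with the robot touching nothing.
It also fails if it takes over 54 s, if anything falls off the work surface, if the arm or the gripper's body presses on something with over 40 N, if the wrist force passes 120 N, or if a joint passes its speed limit or range.

## Working session

There is one attempt and no reset: what is moved stays moved. The work goes in short steps, Python scripts to look and compute and a tool call to move; the robot and the scene stay as the last step left them, time stands still between calls to the robot, and variables do not carry over. Pictures are saved under pics/ and viewed, and the job is handed in when it is done.

Besides the shell and the picture viewer there is one more tool, called in YAML: its name, and indented under it one key for each argument. move_arm: Moves the arm, as the interface text tells. Its arguments: {"type":"object","properties":{"commands":{"type":"array","items":{"type":"object","properties":{"offset":{"type":"array","items":{"type":"number"}},"delta_rot":{"type":"array","items":{"type":"number"}}}}},"fingers":{"type":"number"},"newtons":{"type":"number"}},"required":["commands"]}

```bash
mkdir -p pics; cat > h.py <<'E'
import numpy as np, cv2
from plant import ctrl, optics, models
def save(p,n): cv2.imwrite('pics/'+n+'.png',p['image'][:,:,::-1])
def ray(p,uv):
    R,_=cv2.Rodrigues(np.array(p['rvec'],float)); t=np.array(p['tvec'],float).reshape(3)
    q=cv2.undistortPoints(np.array(uv,float).reshape(-1,1,2),np.array(p['K']),np.array(p['dist_coeffs'])).reshape(-1,2)
    d=np.c_[q,np.ones(len(q))]@R
    return -R.T@t,d
def atz(p,uv,z):
    c,d=ray(p,uv); return c+d*((z-c[2])/d[:,2])[:,None]
def proj(p,X):
    return cv2.projectPoints(np.array(X,float).reshape(-1,3),np.array(p['rvec'],float),np.array(p['tvec'],float),np.array(p['K']),np.array(p['dist_coeffs']))[0].reshape(-1,2)
E
python3 - <<'E'
from h import *
np.set_printoptions(precision=4,suppress=True)
for n in ['scene','top']:
    p=optics.read_camera(n); save(p,n+'1')
    c,_=ray(p,[[280,210]]); print(n,c,atz(p,[[280,210]],0))
    for l in ['driver_grip','lock_slot','lock','rack_hole']:
        try:
            for r in models.cut_out(p,l): print(n,l,r['score'],r['bbox'],r['mask'].sum())
        except Exception as e: print(l,e)
o=ctrl.get_obs(); print(o)
E
```

```text
scene [ 0.7014 -0.3702  0.7886] [[0.4729 0.0496 0.    ]]
scene driver_grip 0.72 [272.5, 131.9, 298.6, 175.8] 779
scene driver_grip 0.55 [213.7, 123.5, 238.5, 177.4] 808
scene lock_slot 0.71 [301.8, 258.6, 336.5, 287.1] 758
scene lock 0.94 [306.5, 258.8, 332.9, 289.4] 731
scene rack_hole 0.94 [248.4, 146.1, 315.4, 218.1] 3121
scene rack_hole 0.92 [272.7, 83.1, 343.0, 156.9] 3269
top [0.3914 0.0203 0.804 ] [[0.5174 0.0151 0.    ]]
top driver_grip 0.91 [217.8, 221.7, 246.7, 257.7] 675
top driver_grip 0.7 [230.8, 294.3, 256.9, 319.2] 639
top lock_slot 0.92 [299.6, 141.7, 329.1, 175.4] 631
top lock 0.78 [303.4, 147.2, 325.9, 175.6] 637
top rack_hole 0.96 [102.6, 221.4, 187.7, 291.4] 4197
top rack_hole 0.59 [206.2, 210.8, 268.2, 273.3] 2948
top rack_hole 0.36 [297.8, 147.1, 327.1, 173.4] 625
{'time': 0.5, 'joints': array([-1.3636,  0.2999,  1.521 ,  0.    ,  1.3207, -0.0666]), 'joint_velocities': array([ 0.0014, -0.0003, -0.0003, -0.0002,  0.0014,  0.001 ]), 'joint_efforts': array([ -0.0005, -54.3027, -36.1795,  -0.0001,   0.0008,   0.    ]), 'position': array([ 0.1487, -0.5295,  0.2312]), 'orientation': array([ 1.0052,  1.3264, -1.0051]), 'ft_force': array([-0.0989,  0.9222,  0.3932]), 'moment': array([ 0.0083, -0.0056,  0.0126]), 'grip_width': 0.08548421209919899}
```

View pics/scene1.png

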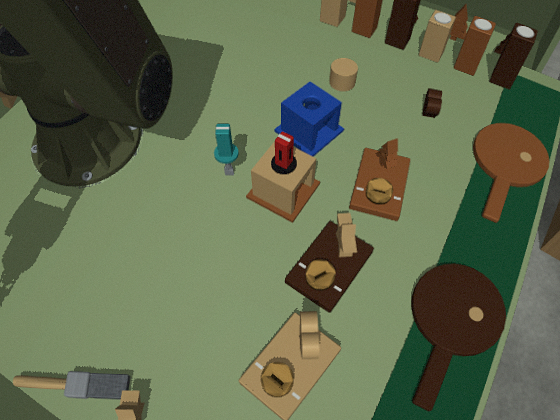

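View pics/top1.png

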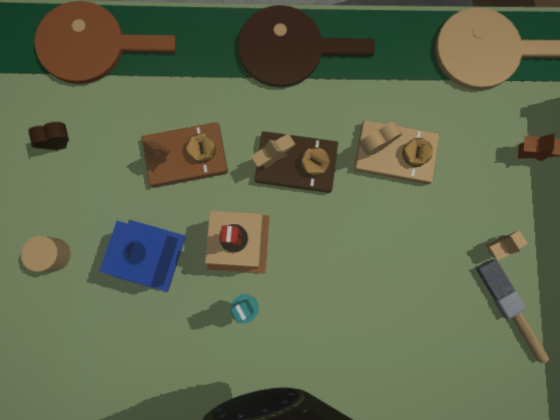

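```bash
python3 - <<'E'
from h import *
t=cv2.imread('pics/top1.png'); s=cv2.imread('pics/scene1.png')
a=cv2.resize(t[120:285,190:350],(640,660)[:2],interpolation=cv2.INTER_CUBIC)[:,:,:]
a=cv2.resize(t[125:275,200:350],(600,600),interpolation=cv2.INTER_CUBIC)
cv2.imwrite('pics/tz.png',a)
cv2.imwrite('pics/sz.png',cv2.resize(s[120:320,240:400],(480,600),interpolation=cv2.INTER_CUBIC))
E
```

```text
(no output)
```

View pics/tz.png

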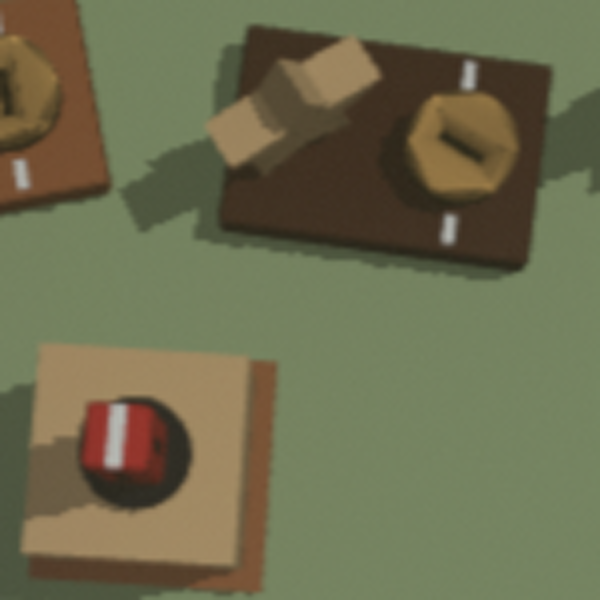

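View pics/sz.png

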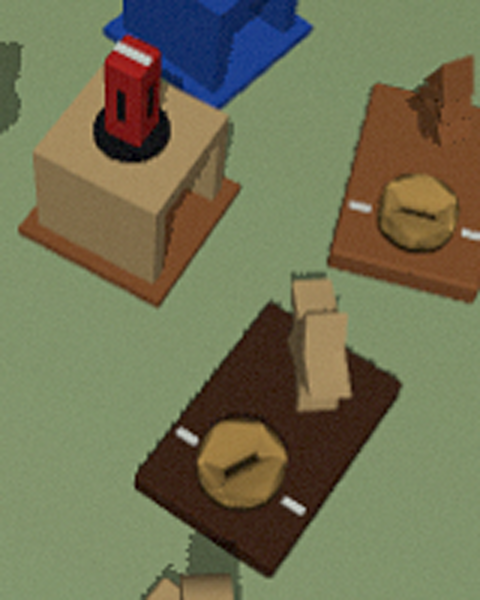

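```bash
python3 - <<'E'
from h import *
np.set_printoptions(precision=4,suppress=True)
p=optics.read_camera('top'); s=optics.read_camera('scene')
T=lambda l:(np.array(l,float)+.5)/4-.5+[200,125]
S=lambda l:(np.array(l,float)+.5)/3-.5+[240,120]
def ang(a):d=a[1]-a[0];return np.degrees(np.arctan2(d[1],d[0]))%180
m=atz(p,T([[469,75],[449,229]]),.022);print('marks',m,m.mean(0),ang(m))
m=atz(s,S([[188,436],[293,507]]),.022);print('marksS',m,m.mean(0),ang(m))
m=atz(p,T([[443,134],[485,158]]),.032);print('slot',m,m.mean(0),ang(m))
m=atz(s,S([[226,472],[257,456]]),.032);print('slotS',m,m.mean(0),ang(m))
m=atz(p,T([[119,405],[113,468]]),.166);print('stripe',m,m.mean(0),ang(m),np.linalg.norm(m[1]-m[0]))
m=atz(s,S([[117,46],[149,62]]),.166);print('stripeS',m,m.mean(0),ang(m),np.linalg.norm(m[1]-m[0]))
m=atz(p,T([[41,345],[250,357],[238,567],[22,551]]),.09);print('rack',m,m.mean(0))
m=atz(s,S([[36,153],[158,212],[230,118],[112,66]]),.09);print('rackS',m,m.mean(0))
m=atz(p,T([[134,452]]),.096);print('guard',m)
m=atz(s,S([[132,132]]),.096);print('guardS',m)
for sname,l in ((p,'lock'),(s,'lock')):
  for r in models.cut_out(sname,l):
    c=cv2.moments(r['mask'].astype(np.uint8));print(r['score'],atz(sname,[[c['m10']/c['m00'],c['m01']/c['m00']]],.037))
from scipy.spatial.transform import Rotation as Ro
print(Ro.from_rotvec(ctrl.get_obs()['orientation']).as_matrix())
E
```

```text
marks [[ 0.6448 -0.0545  0.022 ]
 [ 0.5688 -0.0449  0.022 ]] [ 0.6068 -0.0497  0.022 ] 172.782765570152
marksS [[ 0.5707 -0.0447  0.022 ]
 [ 0.6459 -0.0556  0.022 ]] [ 0.6083 -0.0501  0.022 ] 171.72310571478837
slot [[ 0.6125 -0.0412  0.032 ]
 [ 0.6011 -0.0611  0.032 ]] [ 0.6068 -0.0511  0.032 ] 60.13514169061068
slotS [[ 0.6026 -0.0587  0.032 ]
 [ 0.6141 -0.0408  0.032 ]] [ 0.6084 -0.0498  0.032 ] 57.25349588419776
stripe [[0.4659 0.0933 0.166 ]
 [0.4418 0.0949 0.166 ]] [0.4539 0.0941 0.166 ] 176.1289799390359 0.02417936710556606
stripeS [[0.4451 0.0948 0.166 ]
 [0.4672 0.0931 0.166 ]] [0.4561 0.0939 0.166 ] 175.70247000043443 0.022135363899265903
rack [[0.5003 0.1361 0.09  ]
 [0.4962 0.0464 0.09  ]
 [0.4065 0.05   0.09  ]
 [0.4123 0.1412 0.09  ]] [0.4538 0.0934 0.09  ]
rackS [[0.4115 0.0514 0.09  ]
 [0.4985 0.049  0.09  ]
 [0.505  0.1341 0.09  ]
 [0.4191 0.1351 0.09  ]] [0.4585 0.0924 0.09  ]
guard [[0.4542 0.0944 0.096 ]]
guardS [[0.4581 0.0904 0.096 ]]
0.6 [[ 0.6058 -0.0485  0.037 ]]
0.62 [[ 0.6088 -0.0522  0.037 ]]
[[-0.      0.9627  0.2704]
 [-0.      0.2704 -0.9627]
 [-1.     -0.      0.    ]]
```

move_arm:
  commands:
    - {"offset": [0, 3.5, -4], "delta_rot": [0, 0, 0]}
    - {"offset": [0, 3.5, -4], "delta_rot": [0, 0, 0]}
    - {"offset": [0, 3.5, -4], "delta_rot": [0, 0, 0]}
    - {"offset": [0, 3.5, -4], "delta_rot": [0, 0, 0]}
    - {"offset": [0, 3.5, -4], "delta_rot": [0, 0, 0]}
    - {"offset": [0, 3.5, -4], "delta_rot": [0, 0, 0]}
    - {"offset": [0, 3.5, -4], "delta_rot": [0, 0, 0]}
    - {"offset": [0, 3.5, -4], "delta_rot": [0, 0, 0]}
  fingers: -1
  newtons: 60

```text
time: 1.7
position: [0.3354, -0.1364, 0.2315]
orientation: [1.01, 1.321, -1.009]
ft_force: [0.5, -0.7, 0.3]
grip_width: 0.0857
```

```bash
cat > g.py <<'E'
import sys
from h import *
from scipy.spatial.transform import Rotation as Ro
np.set_printoptions(precision=3,suppress=True)
def goal(x,y,z,a):
    """target tcp pos, jaw angle deg, tool down. prints remaining in tool axes cm, deg"""
    o=ctrl.get_obs(); R=Ro.from_rotvec(o['orientation']).as_matrix()
    a=np.radians(a); X=np.array([0,0,-1.]);Z=np.array([np.cos(a),np.sin(a),0]);Y=np.cross(Z,X)
    G=np.c_[X,Y,Z]
    print('t',o['time'],'pos',o['position'],'jaw',np.degrees(np.arctan2(R[1,2],R[0,2])),'F',o['ft_force'],'M',o['moment'],'w',o['grip_width'],'q',o['joints'])
    print('offset cm',R.T@(np.array([x,y,z])-o['position'])*100,'rot deg',np.degrees(Ro.from_matrix(R.T@G).as_rotvec()))
if __name__=='__main__': goal(*map(float,sys.argv[1:5]))
E
python3 g.py .455 .094 .231 -94
```

```text
t 1.7 pos [ 0.335 -0.136  0.231] jaw -74.66089378209767 F [ 0.452 -0.697  0.261] M [-0.05   0.005  0.018] w 0.08567380967511658 q [-0.488 -0.139  1.994 -0.     1.282  0.816]
offset cm [  0.045  17.631 -19.056] rot deg [19.339  0.113 -0.162]
```

move_arm:
  commands:
    - {"offset": [0, 3.5, -3.9], "delta_rot": [0, 0, 0]}
    - {"offset": [0, 3.5, -3.9], "delta_rot": [0, 0, 0]}
    - {"offset": [0, 3.5, -3.9], "delta_rot": [0, 0, 0]}
    - {"offset": [0, 3.5, -3.9], "delta_rot": [0, 0, 0]}
    - {"offset": [0, 3.5, -3.9], "delta_rot": [0, 0, 0]}
    - {"offset": [0, 0, 0], "delta_rot": [9.7, 0, 0]}
    - {"offset": [0, 0, 0], "delta_rot": [9.7, 0, 0]}
    - {"offset": [0, 0, 0], "delta_rot": [0, 0, 0]}

```text
time: 2.7
position: [0.4559, 0.1105, 0.2325]
orientation: [1.264, 1.167, -1.258]
ft_force: [0.5, 0.3, -0.4]
grip_width: 0.085
```

```bash
python3 g.py .455 .094 .231 -94; python3 - <<'E'
from h import *
p=optics.read_camera('wrist'); save(p,'w1')
print(proj(p,[[.455,.094,.166]]))
E
```

```text
t 2.7 pos [0.456 0.11  0.233] jaw -94.16842337463551 F [ 0.505  0.259 -0.438] M [-0.042 -0.069 -0.012] w 0.08504070367366874 q [ 0.161  0.114  1.742 -0.004  1.279  1.806]
offset cm [0.154 0.034 1.65 ] rot deg [-0.168  0.108 -0.395]
[[304.59112624 225.67076136]]
```

View pics/w1.png

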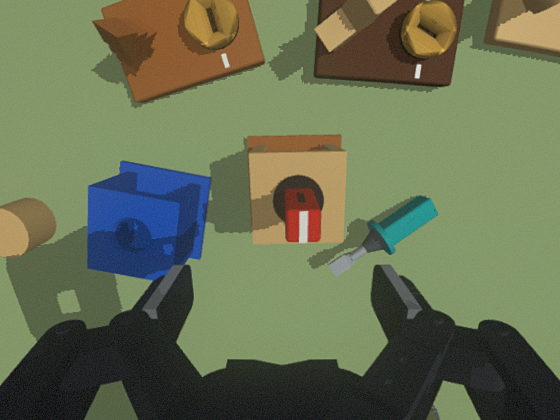

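move_arm:
  commands:
    - {"offset": [0, 0, 1.65], "delta_rot": [0, 0, -0.4]}
    - {"offset": [0, 0, 0], "delta_rot": [0, 0, 0]}
    - {"offset": [3, 0, 0], "delta_rot": [0, 0, 0]}

```text
time: 3.12
position: [0.4556, 0.0936, 0.204]
orientation: [1.256, 1.175, -1.252]
ft_force: [-0.7, -0.3, -0.1]
grip_width: 0.0854
```

```bash
python3 g.py .455 .094 .112 -94; python3 - <<'E'
from h import *
p=optics.read_camera('wrist'); save(p,'w2')
print(proj(p,[[.455,.094,.166]]))
E
```

```text
t 3.125 pos [0.456 0.094 0.204] jaw -93.53488067706456 F [-0.666 -0.284 -0.088] M [-0.027 -0.047 -0.08 ] w 0.08539212867958589 q [ 0.125  0.134  1.789 -0.002  1.214  1.758]
offset cm [ 9.203 -0.105 -0.045] rot deg [ 0.465  0.047 -0.259]
[[281.06476773 242.41371696]]
```

View pics/w2.png

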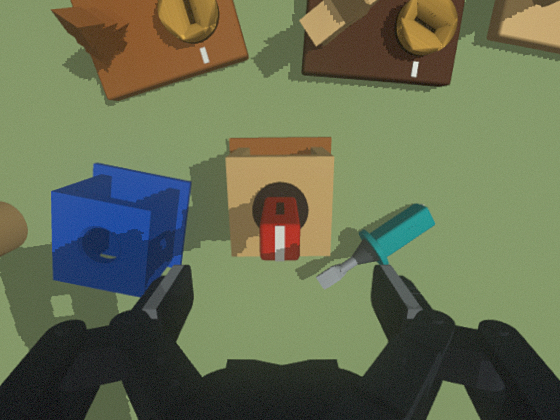

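move_arm:
  commands:
    - {"offset": [3, 0, 0], "delta_rot": [0.4, 0, -0.2]}
    - {"offset": [3, 0, 0], "delta_rot": [0, 0, 0]}
    - {"offset": [2, 0, 0], "delta_rot": [0, 0, 0]}
    - {"offset": [1, 0, 0], "delta_rot": [0, 0, 0]}
    - {"offset": [0, 0, 0], "delta_rot": [0, 0, 0]}

```text
time: 3.8
position: [0.4536, 0.0945, 0.1083]
orientation: [1.25, 1.182, -1.259]
ft_force: [0.5, 0.1, -0.1]
grip_width: 0.0855
```

```bash
python3 g.py .455 .094 .112 -94
```

```text
t 3.8 pos [0.454 0.094 0.108] jaw -93.51377137315778 F [ 0.454  0.15  -0.134] M [ 0.027 -0.004  0.056] w 0.08549716766970414 q [ 0.127  0.263  1.883 -0.001  1.001  1.759]
offset cm [-0.372  0.139  0.039] rot deg [0.486 0.109 0.319]
```

move_arm:
  commands:
    - {"offset": [-0.3, 0.14, 0.04], "delta_rot": [0.5, 0.1, 0.3]}
    - {"offset": [0, 0, 0], "delta_rot": [0, 0, 0]}

```text
time: 4.05
position: [0.4559, 0.0942, 0.1131]
orientation: [1.262, 1.174, -1.259]
ft_force: [-0.6, 0.8, 0.3]
grip_width: 0.085
```

move_arm:
  commands:
    - {"offset": [0, 0, 0], "delta_rot": [0, 0, 0]}
    - {"offset": [0, 0, 0], "delta_rot": [0, 0, 0]}
    - {"offset": [0, 0, 0], "delta_rot": [0, 0, 0]}
    - {"offset": [0, 0, 0], "delta_rot": [0, 0, 0]}
    - {"offset": [0, 0, 0], "delta_rot": [0, 0, 0]}
    - {"offset": [0, 0, 0], "delta_rot": [0, 0, 0]}
    - {"offset": [0, 0, 0], "delta_rot": [0, 0, 0]}
    - {"offset": [0, 0, 0], "delta_rot": [0, 0, 0]}
  fingers: 1
  newtons: 60

```text
time: 5.05
position: [0.4562, 0.0942, 0.114]
orientation: [1.263, 1.173, -1.257]
ft_force: [-0.6, 0.2, 1.5]
grip_width: 0.0256
```

```bash
python3 g.py .455 .094 .24 -94
```

```text
t 5.05 pos [0.456 0.094 0.114] jaw -94.00800993626767 F [-0.595  0.219  1.518] M [-0.056  0.083  0.012] w 0.025635519972462124 q [ 0.125  0.254  1.879 -0.     1.005  1.766]
offset cm [-12.601  -0.075   0.018] rot deg [-0.008 -0.038 -0.219]
```

move_arm:
  commands:
    - {"offset": [-2, 0, 0], "delta_rot": [0, 0, 0]}
    - {"offset": [-3, 0, 0], "delta_rot": [0, 0, 0]}
    - {"offset": [-3, 0, 0], "delta_rot": [0, 0, 0]}
    - {"offset": [-3, 0, 0], "delta_rot": [0, 0, 0]}
    - {"offset": [-1.5, 0, 0], "delta_rot": [0, 0, 0]}
    - {"offset": [0, 0, 0], "delta_rot": [0, 0, 0]}

```text
time: 5.8
position: [0.4546, 0.094, 0.2403]
orientation: [1.26, 1.176, -1.262]
ft_force: [-0.3, 0.3, -0.8]
grip_width: 0.0257
```

```bash
python3 g.py .607 -.05 .24 -31.5; python3 - <<'E'
from h import *
p=optics.read_camera('wrist'); save(p,'w3')
E
```

```text
t 5.8 pos [0.455 0.094 0.24 ] jaw -94.01872429122244 F [-0.251  0.26  -0.802] M [0.003 0.022 0.014] w 0.025745453095292196 q [0.125 0.1   1.739 0.    1.303 1.766]
offset cm [ 0.006 16.212 13.298] rot deg [-62.519  -0.035   0.069]
```

View pics/w3.png

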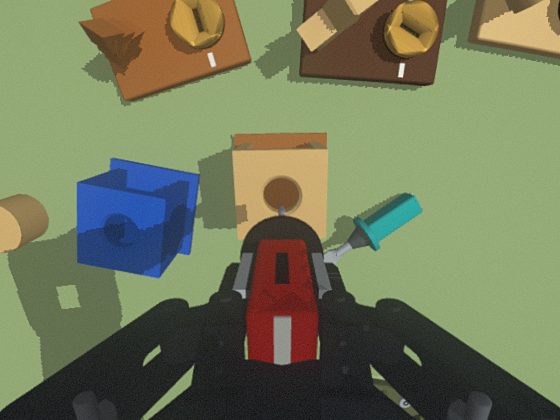

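move_arm:
  commands:
    - {"offset": [0, 3.2, 2.6], "delta_rot": [0, 0, 0]}
    - {"offset": [0, 3.2, 2.6], "delta_rot": [0, 0, 0]}
    - {"offset": [0, 3.2, 2.6], "delta_rot": [0, 0, 0]}
    - {"offset": [0, 3.2, 2.6], "delta_rot": [0, 0, 0]}
    - {"offset": [0, 3.2, 2.6], "delta_rot": [0, 0, 0]}
    - {"offset": [0, 0, 0], "delta_rot": [-9, 0, 0]}
    - {"offset": [0, 0, 0], "delta_rot": [-9, 0, 0]}
    - {"offset": [0, 0, 0], "delta_rot": [-9, 0, 0]}

```text
time: 6.85
position: [0.6066, -0.0517, 0.2231]
orientation: [0.892, 1.398, -0.909]
ft_force: [-0.5, 0.3, -1.8]
grip_width: 0.0254
```

```bash
python3 g.py .607 -.05 .24 -31.5
```

```text
t 6.85 pos [ 0.607 -0.052  0.223] jaw -66.23436962927175 F [-0.491  0.349 -1.841] M [-0.024 -0.079 -0.008] w 0.025359114253632527 q [-0.145  0.45   1.335 -0.001  1.379  1.011]
offset cm [-1.686  0.074 -0.153] rot deg [-34.727  -0.947   0.887]
```

move_arm:
  commands:
    - {"offset": [0, 0, 0], "delta_rot": [-8.7, 0, 0]}
    - {"offset": [0, 0, 0], "delta_rot": [-8.7, 0, 0]}
    - {"offset": [0, 0, 0], "delta_rot": [-8.7, 0, 0]}
    - {"offset": [0, 0, 0], "delta_rot": [-8.7, 0, 0]}
    - {"offset": [0, 0, 0], "delta_rot": [0, 0, 0]}

```text
time: 7.48
position: [0.6045, -0.0515, 0.2131]
orientation: [0.412, 1.566, -0.42]
ft_force: [-0.5, -0.5, -1.8]
grip_width: 0.0254
```

```bash
python3 g.py .607 -.05 .22 -31.5; python3 - <<'E'
from h import *
for n in ['wrist','scene','top']:
    p=optics.read_camera(n); save(p,n+'4')
    if n=='wrist': print(p['rvec'],p['tvec'],proj(p,[[.607,-.05,.028],[.607,-.05,.04]]))
E
```

```text
t 7.475 pos [ 0.604 -0.051  0.213] jaw -30.30676159885612 F [-0.517 -0.535 -1.766] M [ 0.022 -0.038 -0.003] w 0.02537909061945 q [-0.145  0.46   1.344 -0.001  1.373  0.384]
offset cm [-0.695  0.246  0.121] rot deg [ 1.207 -1.873  0.835]
[-2.74323996  0.73581024  0.16364419] [-0.54103018  0.20662743  0.45870949] [[288.14632253 182.56594306]
 [287.9947745  185.18996107]]
```

View pics/wrist4.png

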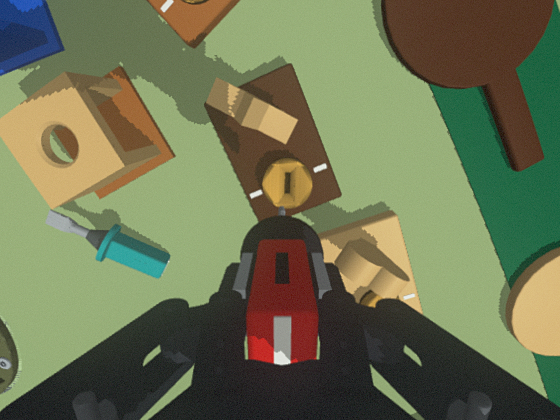

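View pics/scene4.png

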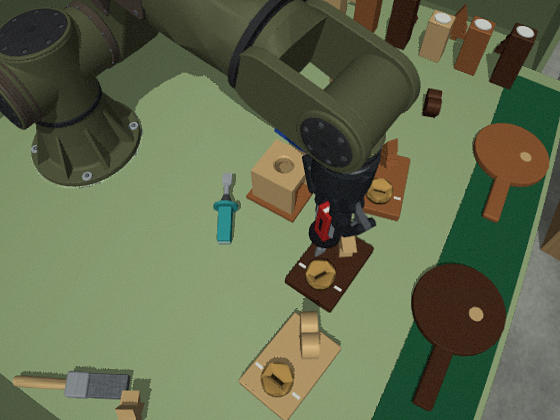

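```bash
python3 - <<'E'
from h import *
t=cv2.imread('pics/wrist4.png')
cv2.imwrite('pics/wz4.png',cv2.resize(t[130:220,240:340],(800,720)[:2],interpolation=cv2.INTER_CUBIC)[:600])
E
```

```text
(no output)
```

View pics/wz4.png

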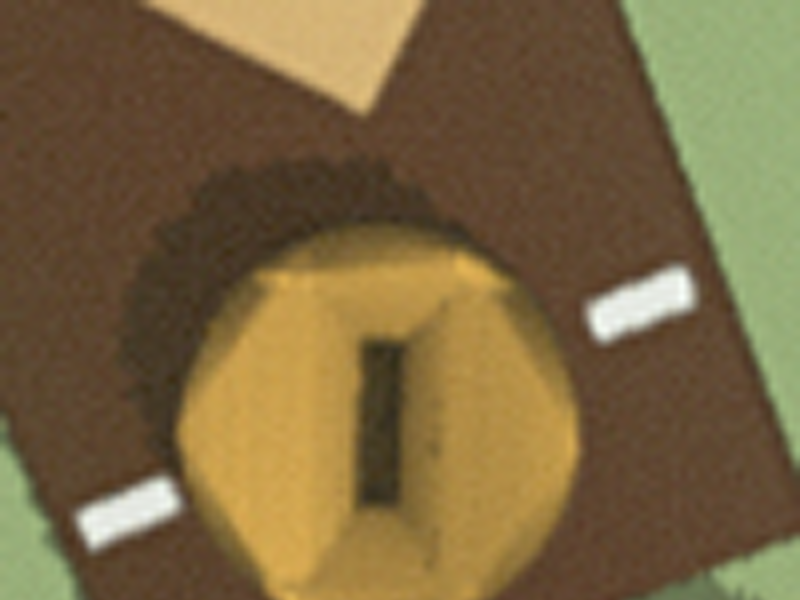

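```bash
python3 - <<'E'
from h import *
np.set_printoptions(precision=4,suppress=True)
p=optics.read_camera('wrist')
W=lambda l:(np.array(l,float)+.5)/8-.5+[240,130]
def ang(a):d=a[1]-a[0];return np.degrees(np.arctan2(d[1],d[0]))%180
m=atz(p,W([[639,303],[129,513]]),.022);print('marks',m,m.mean(0),ang(m),np.linalg.norm(m[1]-m[0]))
m=atz(p,W([[383,338],[379,506]]),.032);print('slot',m,m.mean(0),ang(m),np.linalg.norm(m[1]-m[0]))
for r in models.cut_out(p,'rack_hole'): print(r['score'],r['bbox'])
E
python3 g.py .607 -.0502 .145 -31.5
```

```text
marks [[ 0.6442 -0.0538  0.022 ]
 [ 0.5689 -0.0443  0.022 ]] [ 0.6065 -0.0491  0.022 ] 172.75233250812178 0.07591972820088912
slot [[ 0.613  -0.0391  0.032 ]
 [ 0.601  -0.0586  0.032 ]] [ 0.607  -0.0488  0.032 ] 58.503790394081975 0.02289698868919829
0.87 [2.5, 68.7, 170.4, 205.7]
0.56 [0.0, 0.0, 65.8, 74.0]
t 7.725 pos [ 0.605 -0.052  0.215] jaw -30.37541249723318 F [-0.623 -0.226 -1.611] M [-0.009 -0.026 -0.005] w 0.02527209262007782 q [-0.145  0.459  1.343 -0.001  1.373  0.385]
offset cm [6.943 0.32  0.335] rot deg [ 1.136 -1.763  0.795]
```

move_arm:
  commands:
    - {"offset": [1, 0.3, 0.35], "delta_rot": [1.1, -1.8, 0.8]}
    - {"offset": [0, 0, 0], "delta_rot": [0, 0, 0]}

```text
time: 7.98
position: [0.6091, -0.0507, 0.2043]
orientation: [0.433, 1.526, -0.432]
ft_force: [-0.0, -0.3, -1.4]
grip_width: 0.0252
```

```bash
python3 g.py .607 -.0495 .145 -31.5
```

```text
t 7.975 pos [ 0.609 -0.051  0.204] jaw -31.632902621519197 F [-0.039 -0.297 -1.435] M [ 0.016 -0.03  -0.024] w 0.025201195519799435 q [-0.143  0.457  1.37  -0.     1.314  0.409]
offset cm [ 5.932 -0.016 -0.249] rot deg [-0.133  0.078 -0.027]
```

move_arm:
  commands:
    - {"offset": [2.5, 0, -0.25], "delta_rot": [0, 0, 0]}
    - {"offset": [2.5, 0, 0], "delta_rot": [0, 0, 0]}
    - {"offset": [0, 0, 0], "delta_rot": [0, 0, 0]}

```text
time: 8.35
position: [0.6074, -0.0496, 0.1551]
orientation: [0.433, 1.525, -0.433]
ft_force: [0.4, -1.1, -1.6]
grip_width: 0.025
```

```bash
python3 g.py .607 -.0495 .122 -31.5; python3 - <<'E'
from h import *
for n in ['wrist','scene','top']:
    p=optics.read_camera(n); save(p,n+'5')
    uv=proj(p,[[.607,-.05,.05]])[0].astype(int);u,v=uv;print(n,uv)
    c=p['image'][max(0,v-40):v+40,max(0,u-50):u+50,::-1]
    cv2.imwrite('pics/z5'+n+'.png',cv2.resize(c,None,fx=6,fy=6,interpolation=cv2.INTER_CUBIC))
E
```

```text
t 8.35 pos [ 0.607 -0.05   0.155] jaw -31.695937098288322 F [ 0.361 -1.089 -1.644] M [0.031 0.028 0.025] w 0.02496137940470818 q [-0.141  0.498  1.428 -0.     1.214  0.412]
offset cm [ 3.312 -0.018 -0.042] rot deg [-0.196  0.1   -0.029]
wrist [280 209]
scene [320 269]
top [315 158]
```

View pics/z5scene.png

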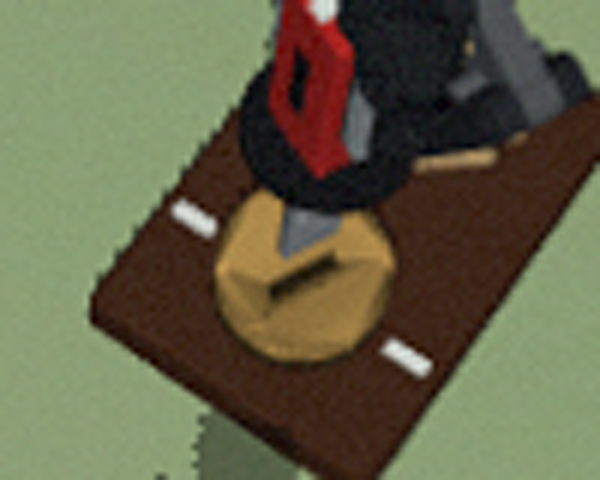

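View pics/z5wrist.png

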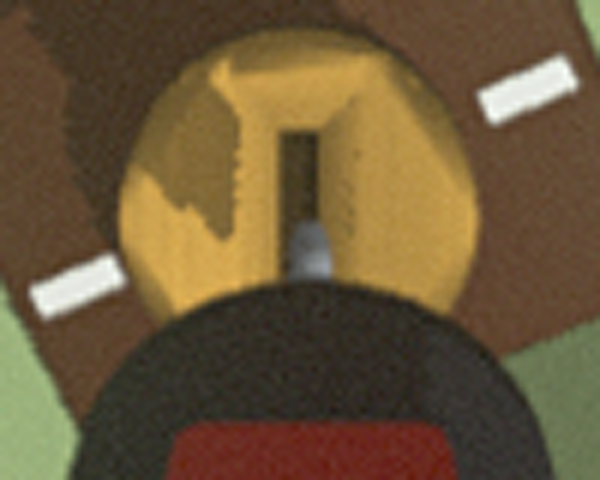

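View pics/z5top.png

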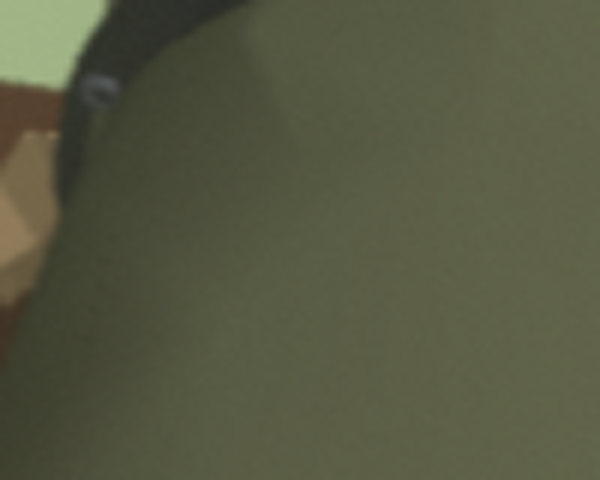

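```bash
python3 - <<'E'
from h import *
np.set_printoptions(precision=4,suppress=True)
p=optics.read_camera('scene')
W=lambda l:(np.array(l,float)+.5)/6-.5+[270,229]
F=lambda X:(proj(p,X)+.5-[270,229])*6-.5
print(atz(p,W([[283,257],[338,236]]),.061), atz(p,W([[303,277]]),.031), atz(p,W([[270,290],[335,260]]),.032))
print(F([[.607,-.0495,.061],[.607,-.0495,.031]]))
E
```

```text
[[ 0.6044 -0.0601  0.061 ]
 [ 0.6153 -0.0467  0.061 ]] [[ 0.6085 -0.0502  0.031 ]] [[ 0.6019 -0.059   0.032 ]
 [ 0.6145 -0.0412  0.032 ]]
[[307.5723 231.1486]
 [299.5827 272.967 ]]
```

move_arm:
  commands:
    - {"offset": [0.5, 0.08, -0.2], "delta_rot": [-0.2, 0.1, 0]}
    - {"offset": [1, 0, 0], "delta_rot": [0, 0, 0]}
    - {"offset": [0.5, 0, 0], "delta_rot": [0, 0, 0]}
    - {"offset": [0, 0, 0], "delta_rot": [0, 0, 0]}

```text
time: 9.05
position: [0.6076, -0.0478, 0.1374]
orientation: [0.431, 1.521, -0.429]
ft_force: [-0.6, 0.1, -1.2]
grip_width: 0.0255
```

```bash
python3 g.py .607 -.0495 .122 -31.5; python3 - <<'E'
from h import *
for n in ['wrist','scene']:
    p=optics.read_camera(n); save(p,n+'6')
    uv=proj(p,[[.607,-.05,.04]])[0].astype(int);u,v=uv;print(n,uv)
    c=p['image'][max(0,v-40):v+40,max(0,u-50):u+50,::-1]
    cv2.imwrite('pics/z6'+n+'.png',cv2.resize(c,None,fx=6,fy=6,interpolation=cv2.INTER_CUBIC))
E
```

```text
t 9.05 pos [ 0.608 -0.048  0.137] jaw -31.47248491343327 F [-0.597  0.09  -1.166] M [0.015 0.054 0.083] w 0.025452067921821045 q [-0.139  0.514  1.448  0.001  1.173  0.41 ]
offset cm [ 1.537 -0.178  0.031] rot deg [ 0.028  0.32  -0.174]
wrist [281 214]
scene [319 272]
```

View pics/z6scene.png

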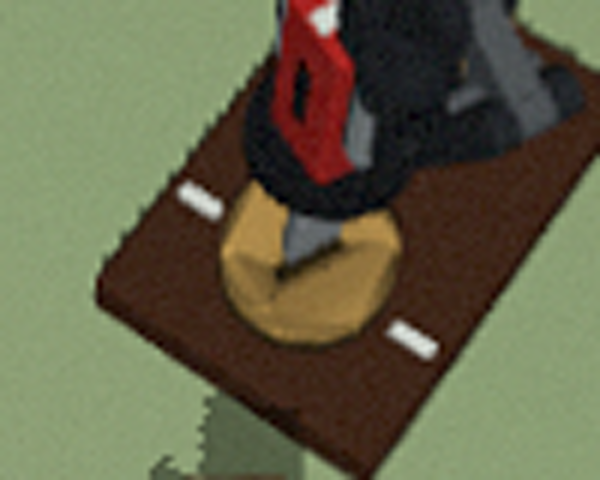

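View pics/z6wrist.png

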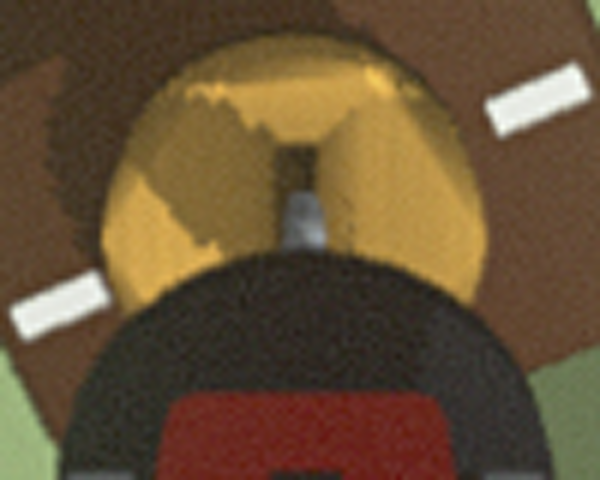

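move_arm:
  commands:
    - {"offset": [0.2, 0, -0.12], "delta_rot": [0, 0.3, -0.2]}
    - {"offset": [0.4, 0, 0], "delta_rot": [0, 0, 0]}
    - {"offset": [0.4, 0, 0], "delta_rot": [0, 0, 0]}

```text
time: 9.52
position: [0.6069, -0.0472, 0.1279]
orientation: [0.43, 1.526, -0.431]
ft_force: [-0.4, 0.3, -2.1]
grip_width: 0.0254
```

```bash
python3 g.py .607 -.0495 .122 -31.5; python3 - <<'E'
from h import *
for n in ['wrist','scene']:
    p=optics.read_camera(n); save(p,n+'7')
    uv=proj(p,[[.607,-.05,.04]])[0].astype(int);u,v=uv;print(n,uv)
    c=p['image'][max(0,v-40):v+40,max(0,u-50):u+50,::-1]
    cv2.imwrite('pics/z7'+n+'.png',cv2.resize(c,None,fx=6,fy=6,interpolation=cv2.INTER_CUBIC))
E
```

```text
t 9.525 pos [ 0.607 -0.047  0.128] jaw -31.474263220382376 F [-0.371  0.288 -2.131] M [ 0.033 -0.025 -0.004] w 0.025388497973912565 q [-0.138  0.526  1.454 -0.001  1.161  0.412]
offset cm [ 0.587 -0.189  0.123] rot deg [0.026 0.089 0.003]
wrist [282 218]
scene [319 272]
```

View pics/z7wrist.png

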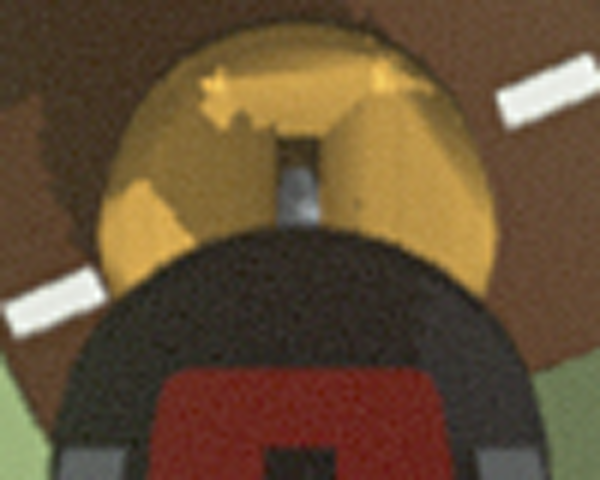

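View pics/z7scene.png

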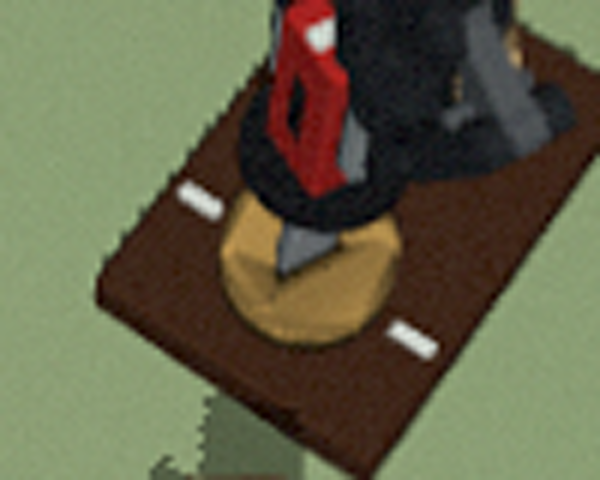

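move_arm:
  commands:
    - {"offset": [0.3, 0, 0], "delta_rot": [0, 0, 0]}
    - {"offset": [0.3, 0, 0], "delta_rot": [0, 0, 0]}
    - {"offset": [0.1, 0, 0], "delta_rot": [0, 0, 0]}

```text
time: 10.0
position: [0.6071, -0.0472, 0.1217]
orientation: [0.43, 1.525, -0.43]
ft_force: [-5.1, 2.4, 14.4]
grip_width: 0.0257
```

```bash
python3 g.py .607 -.0495 .122 -31.5
```

```text
t 10.0 pos [ 0.607 -0.047  0.122] jaw -31.47381208661568 F [-5.078  2.369 14.405] M [ 0.326  1.46  -0.003] w 0.02565042987951889 q [-0.138  0.533  1.458 -0.001  1.148  0.412]
offset cm [-0.028 -0.203  0.107] rot deg [ 0.026  0.125 -0.023]
```

move_arm:
  commands:
    - {"offset": [0.02, 0.01, 0.025], "delta_rot": [7, 0, 0]}
    - {"offset": [0.02, 0.01, 0.025], "delta_rot": [7, 0, 0]}
    - {"offset": [0.02, 0.01, 0.025], "delta_rot": [7, 0, 0]}

```text
time: 10.38
position: [0.608, -0.0475, 0.1219]
orientation: [0.722, 1.444, -0.722]
ft_force: [-1.7, -0.2, 2.0]
grip_width: 0.0255
```

```bash
python3 g.py .607 -.0495 .122 -97.5
```

```text
t 10.375 pos [ 0.608 -0.047  0.122] jaw -53.050669511245054 F [-1.692 -0.221  2.038] M [-0.196  0.443  0.1  ] w 0.025505929296550784 q [-0.138  0.534  1.456 -0.001  1.149  0.789]
offset cm [-0.008 -0.198  0.103] rot deg [44.449  0.1   -0.131]
```

move_arm:
  commands:
    - {"offset": [0.02, 0.01, 0.025], "delta_rot": [7, 0, 0]}
    - {"offset": [0.02, 0.01, 0.025], "delta_rot": [7, 0, 0]}
    - {"offset": [0.02, 0.01, 0.025], "delta_rot": [7, 0, 0]}
    - {"offset": [0.02, 0.01, 0.025], "delta_rot": [7, 0, 0]}
    - {"offset": [0.02, 0.01, 0.025], "delta_rot": [7, 0, 0]}
    - {"offset": [0.02, 0.01, 0.025], "delta_rot": [7, 0, 0]}

```text
time: 11.12
position: [0.6084, -0.0493, 0.1219]
orientation: [1.29, 1.151, -1.292]
ft_force: [-2.5, 0.3, 2.0]
grip_width: 0.0253
```

```bash
python3 g.py .607 -.0495 .122 -97.5;python3 - <<'E'
from h import *
for n in ['wrist','scene']:
    p=optics.read_camera(n); save(p,n+'8')
    uv=proj(p,[[.607,-.05,.04]])[0].astype(int);u,v=uv;print(n,uv)
    c=p['image'][max(0,v-40):v+40,max(0,u-50):u+50,::-1]
    cv2.imwrite('pics/z8'+n+'.png',cv2.resize(c,None,fx=6,fy=6,interpolation=cv2.INTER_CUBIC))
E
```

```text
t 11.125 pos [ 0.608 -0.049  0.122] jaw -96.42897303192736 F [-2.549  0.285  1.974] M [-0.027  0.706  0.036] w 0.025303024764226453 q [-0.14   0.536  1.453 -0.003  1.151  1.544]
offset cm [-0.007 -0.135  0.033] rot deg [ 1.071  0.136 -0.086]
wrist [282 220]
scene [319 272]
```

View pics/z8wrist.png

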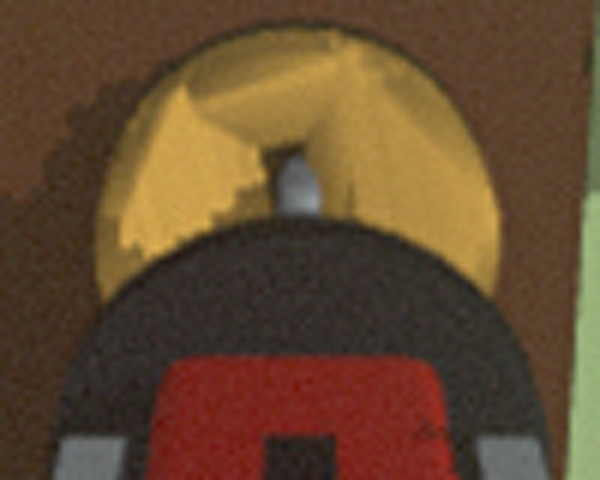

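View pics/z8scene.png

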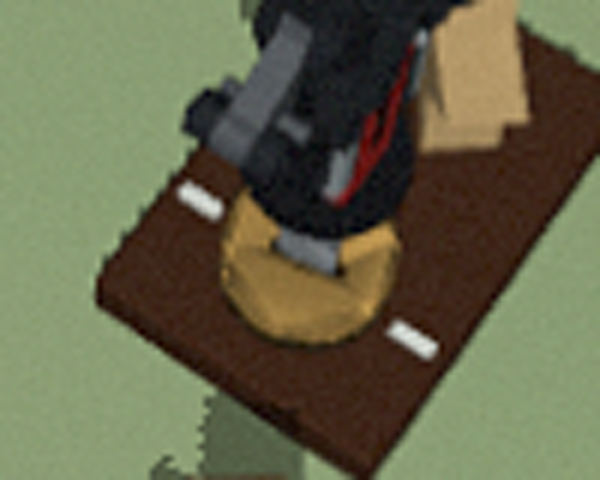

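move_arm:
  commands:
    - {"offset": [0.02, 0, 0.02], "delta_rot": [4, 0, 0]}
    - {"offset": [0.02, 0, 0.02], "delta_rot": [3.5, 0, 0]}
    - {"offset": [0, 0, 0], "delta_rot": [0, 0, 0]}

```text
time: 11.6
position: [0.6082, -0.0497, 0.1219]
orientation: [1.378, 1.086, -1.38]
ft_force: [-1.6, 0.2, -0.1]
grip_width: 0.0254
```

```bash
python3 g.py .607 -.0495 .122 -97.5;python3 - <<'E'
from h import *
for n in ['wrist','scene']:
    p=optics.read_camera(n); save(p,n+'9')
    uv=proj(p,[[.607,-.05,.04]])[0].astype(int);u,v=uv;print(n,uv)
    c=p['image'][max(0,v-40):v+40,max(0,u-50):u+50,::-1]
    cv2.imwrite('pics/z9'+n+'.png',cv2.resize(c,None,fx=6,fy=6,interpolation=cv2.INTER_CUBIC))
E
```

```text
t 11.6 pos [ 0.608 -0.05   0.122] jaw -103.41513960092506 F [-1.611  0.215 -0.112] M [0.029 0.469 0.061] w 0.02535348114418522 q [-0.141  0.536  1.454 -0.003  1.151  1.665]
offset cm [-0.009 -0.121  0.013] rot deg [-5.915  0.129 -0.085]
wrist [282 220]
scene [319 272]
```

View pics/z9wrist.png

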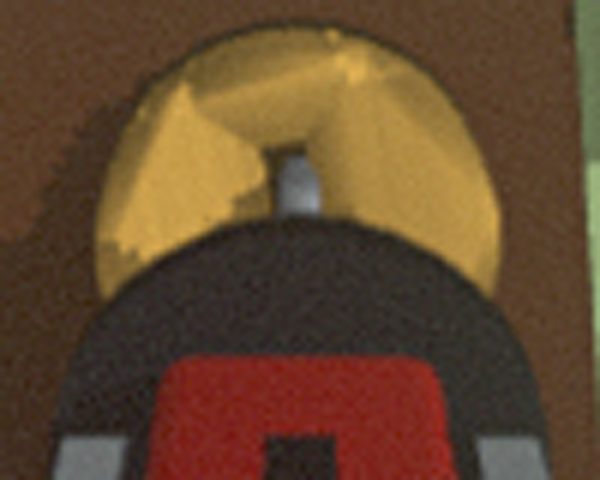

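View pics/z9scene.png

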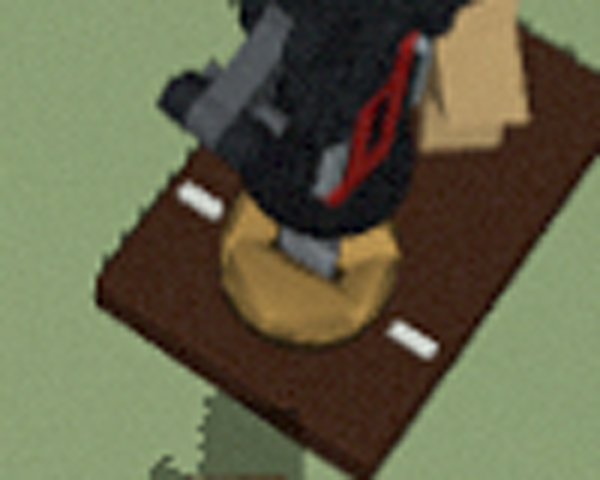

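```bash
python3 - <<'E'
from h import *
np.set_printoptions(precision=4,suppress=True)
p=optics.read_camera('wrist')
W=lambda l:(np.array(l,float)+.5)/6-.5+[232,180]
def ang(a):d=a[1]-a[0];return np.degrees(np.arctan2(d[1],d[0]))%180
for m in ([[185,85],[345,52]],[[185,85],[335,37]],[[185,85],[345,65]]):
  m=atz(p,W(m),.04);print(m,ang(m),np.linalg.norm(m[1]-m[0]))
m=atz(p,W([[262,150],[308,142]]),.033);print(m,ang(m),np.linalg.norm(m[1]-m[0]))
s=optics.read_camera('scene')
S=lambda l:(np.array(l,float)+.5)/6-.5+[269,232]
m=atz(s,S([[237,245],[348,291]]),.04);print(m,ang(m),np.linalg.norm(m[1]-m[0]))
# predicted flare outlines
a=np.radians(-7.25);u=np.array([np.cos(a),np.sin(a)]);v=np.array([-u[1],u[0]])
C=np.array([.607,-.0495])
for ad in (-12,-7.25,-2):
  a=np.radians(ad);u=np.array([np.cos(a),np.sin(a)]);v=np.array([-u[1],u[0]])
  X=[[*(C+i*.02*u+j*.0095*v),.04] for i,j in((1,1),(1,-1),(-1,-1),(-1,1))]
  print(ad,((proj(p,X)+.5-[232,180])*6-.5).round().tolist(),((proj(s,X)+.5-[269,232])*6-.5).round().tolist())
E
```

```text
[[ 0.6307 -0.0403  0.04  ]
 [ 0.6301 -0.0606  0.04  ]] 88.47893462780847 0.020259823930090275
[[ 0.6307 -0.0403  0.04  ]
 [ 0.6323 -0.0598  0.04  ]] 94.67643658364216 0.019547703192875344
[[ 0.6307 -0.0403  0.04  ]
 [ 0.6285 -0.0602  0.04  ]] 83.84552190905173 0.01999581052812512
[[ 0.6183 -0.047   0.033 ]
 [ 0.618  -0.053   0.033 ]] 86.77788905325623 0.006042749650489497
[[ 0.5891 -0.0601  0.04  ]
 [ 0.6239 -0.0576  0.04  ]] 4.184578349661761 0.034916126817417195
-12 [[221.0, 94.0], [374.0, 90.0], [378.0, 387.0], [232.0, 391.0]] [[382.0, 261.0], [342.0, 307.0], [234.0, 224.0], [275.0, 180.0]]
-7.25 [[208.0, 101.0], [360.0, 85.0], [390.0, 381.0], [245.0, 395.0]] [[383.0, 255.0], [347.0, 305.0], [233.0, 230.0], [269.0, 182.0]]
-2 [[195.0, 110.0], [344.0, 80.0], [403.0, 373.0], [260.0, 399.0]] [[384.0, 249.0], [353.0, 301.0], [232.0, 236.0], [264.0, 185.0]]
```

```bash
cat > v.py <<'E'
from h import *
import sys
tag=sys.argv[1]
for n in ['wrist','scene']:
    ims=[]
    for i in range(4):
        p=optics.read_camera(n); ims.append(p['image'].astype(float))
    im=np.mean(ims,0).astype(np.uint8)
    u,v=proj(p,[[.607,-.05,.04]])[0].astype(int)
    x0,y0=u-30,v-32
    c=cv2.resize(im[y0:y0+60,x0:x0+60,::-1],None,fx=10,fy=10,interpolation=cv2.INTER_CUBIC)
    c=cv2.convertScaleAbs(c,alpha=1.3)
    print(n,x0,y0)
    cv2.imwrite(f'pics/v{tag}{n}.png',c)
E
python3 v.py 10
```

```text
wrist 252 188
scene 289 240
```

View pics/v10scene.png

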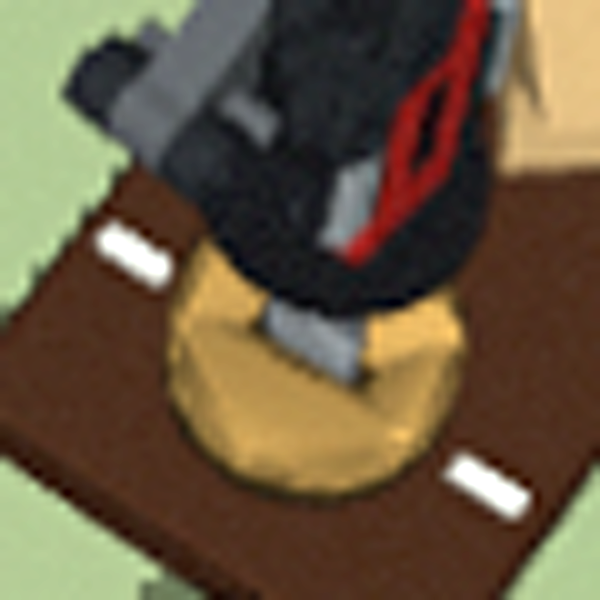

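View pics/v10wrist.png

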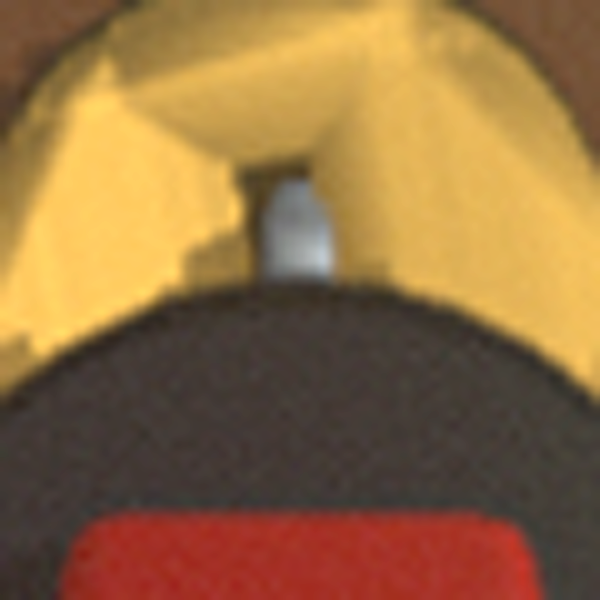

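move_arm:
  commands:
    - {"offset": [0.02, 0, 0], "delta_rot": [2, 0, 0]}
    - {"offset": [0, 0, 0], "delta_rot": [0, 0, 0]}
    - {"offset": [-0.5, 0, 0], "delta_rot": [-2.5, 0, 0]}
    - {"offset": [-1.5, 0, 0], "delta_rot": [0, 0, 0]}
    - {"offset": [-3, 0, 0], "delta_rot": [0, 0, 0]}
    - {"offset": [-4, 0, 0], "delta_rot": [0, 0, 0]}
    - {"offset": [-2, 0, 0], "delta_rot": [0, 0, 0]}
    - {"offset": [0, 0, 0], "delta_rot": [0, 0, 0]}

```text
time: 13.2
position: [0.6086, -0.0494, 0.2369]
orientation: [1.38, 1.084, -1.378]
ft_force: [0.2, 0.1, -2.0]
grip_width: 0.0254
```

```bash
python3 g.py .607 -.0495 .122 -97.5; python3 v.py 11; python3 -c "
from h import *
p=optics.read_camera('wrist');save(p,'w11')"
```

```text
t 13.2 pos [ 0.609 -0.049  0.237] jaw -103.45307669226675 F [ 0.237  0.055 -2.011] M [ 0.046  0.014 -0.056] w 0.025407738901173555 q [-0.14   0.43   1.331 -0.002  1.376  1.666]
offset cm [11.491 -0.208  0.028] rot deg [-5.953  0.102 -0.248]
wrist 252 154
scene 289 240
```

View pics/v11wrist.png

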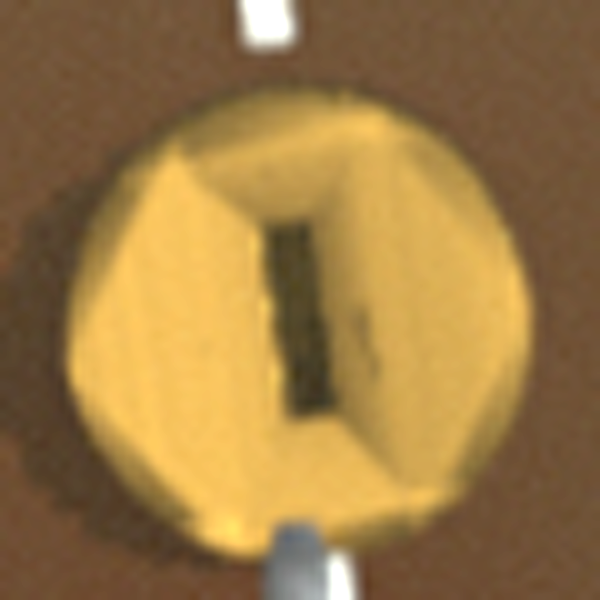

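View pics/v11scene.png

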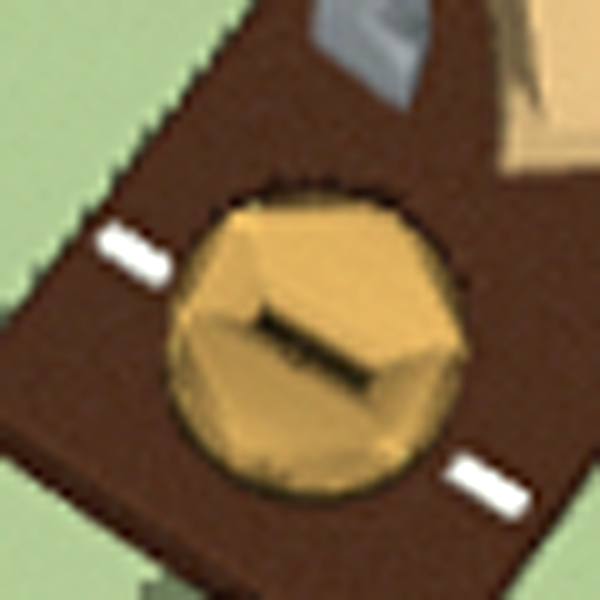

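View pics/w11.png

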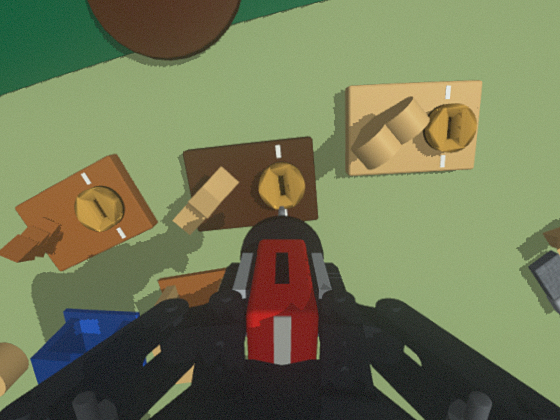

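```bash
python3 - <<'E'
from h import *
np.set_printoptions(precision=4,suppress=True)
p=optics.read_camera('wrist');s=optics.read_camera('scene')
im=cv2.imread('pics/w11.png')
cv2.imwrite('pics/w11z.png',cv2.resize(im[135:225,245:320],(600,720),interpolation=cv2.INTER_CUBIC)[:640])
W=lambda l:(np.array(l,float)+.5)/10-.5+[252,154]
S=lambda l:(np.array(l,float)+.5)/10-.5+[289,240]
def ang(a):d=a[1]-a[0];return (np.degrees(np.arctan2(d[1],d[0]))+90)%180-90
m=atz(p,W([[290,222],[310,412]]),.032);print('slotW',m,m.mean(0),ang(m),np.linalg.norm(m[1]-m[0]))
m=atz(s,S([[258,314],[368,381]]),.031);print('slotS',m,m.mean(0),ang(m),np.linalg.norm(m[1]-m[0]))
m=atz(s,S([[134,254],[488,487]]),.022);print('marksS',m.mean(0),ang(m))
# mark 1 by threshold
g=im[140:165,265:290].min(2); ys,xs=np.where(g>170); print(xs.mean()+265,ys.mean()+140,len(xs))
a=atz(p,[[xs.mean()+265,ys.mean()+140]],.022)[0]; print(a, np.degrees(np.arctan2(*(a-[.6068,-.0495,.022])[[1,0]])))
pts=np.c_[xs,ys].astype(float)+[265,140]; w=atz(p,pts,.022); u,sv,vt=np.linalg.svd(w[:,:2]-w[:,:2].mean(0)); print('mark dir',ang([np.zeros(2),vt[0]]))
E
```

```text
slotW [[ 0.6176 -0.0506  0.032 ]
 [ 0.5956 -0.0477  0.032 ]] [ 0.6066 -0.0492  0.032 ] -7.565760457206409 0.02219921545057123
slotS [[ 0.5963 -0.0485  0.031 ]
 [ 0.6191 -0.0507  0.031 ]] [ 0.6077 -0.0496  0.031 ] -5.44031852315689 0.022920169149038452
marksS [ 0.6078 -0.0499  0.022 ] -7.518440447163812
277.6595744680851 150.87234042553192 47
[ 0.6442 -0.0537  0.022 ] -6.332421726601037
mark dir -9.622142566980585
```

View pics/w11z.png

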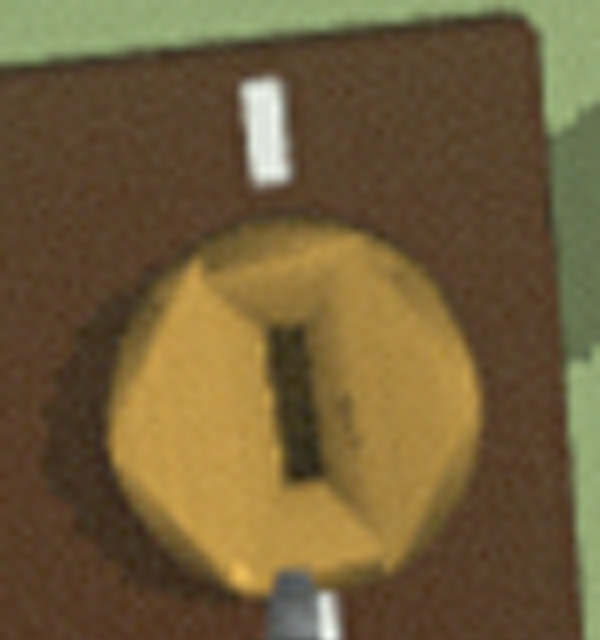

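```bash
python3 - <<'E'
from h import *
np.set_printoptions(precision=4,suppress=True)
def ang(v): return (np.degrees(np.arctan2(v[1],v[0]))+90)%180-90
for n in ['wrist','scene']:
    p=optics.read_camera(n)
    im=cv2.resize(np.mean([p['image']],0).astype(np.uint8),None,fx=4,fy=4,interpolation=cv2.INTER_CUBIC)
    g=im.max(2); X,Y=np.meshgrid(np.arange(g.shape[1]),np.arange(g.shape[0]))
    c=(proj(p,[[.607,-.0495,.032]])[0]+.5)*4-.5
    near=np.hypot(X-c[0],Y-c[1])<(14 if n=='wrist' else 9)*4
    for th in (70,85,100,115):
        m=((g<th)&near).astype(np.uint8)
        k,l,st,ce=cv2.connectedComponentsWithStats(m)
        if k<2: continue
        i=1+np.argmax(st[1:,4]); ys,xs=np.where(l==i)
        w=atz(p,(np.c_[xs,ys]+.5)/4-.5,.032)[:,:2]
        u,sv,vt=np.linalg.svd(w-w.mean(0),full_matrices=False)
        print(n,th,len(xs),w.mean(0),ang(vt[0]),sv)
E
```

```text
wrist 70 999 [ 0.6064 -0.0492] -4.624265841170143 [0.1949 0.0363]
wrist 85 1326 [ 0.6068 -0.0493] -5.170917985784058 [0.232  0.0525]
wrist 100 1600 [ 0.6069 -0.0494] -5.123785597134429 [0.2633 0.0673]
wrist 115 1887 [ 0.6069 -0.0496] -5.001394303589848 [0.2959 0.0836]
scene 70 469 [ 0.608  -0.0509] -4.976015463144151 [0.1398 0.0279]
scene 85 603 [ 0.608  -0.0511] -4.589620702976944 [0.1646 0.0389]
scene 100 743 [ 0.608  -0.0512] -4.203966508997624 [0.1913 0.0509]
scene 115 932 [ 0.6083 -0.0515] -3.5027244782580453 [0.2338 0.0661]
```

move_arm:
  commands:
    - {"offset": [2, 0, 0], "delta_rot": [-5.5, 0, 0]}
    - {"offset": [3, 0, 0], "delta_rot": [0, 0, 0]}
    - {"offset": [3, 0, 0], "delta_rot": [0, 0, 0]}
    - {"offset": [0.5, 0, 0], "delta_rot": [0, 0, 0]}
    - {"offset": [0, 0, 0], "delta_rot": [0, 0, 0]}

```text
time: 14.48
position: [0.6088, -0.0496, 0.1494]
orientation: [1.308, 1.138, -1.306]
ft_force: [0.6, 0.8, -1.6]
grip_width: 0.0255
```

```bash
python3 g.py .607 -.0495 .122 -97.5
```

```text
t 14.475 pos [ 0.609 -0.05   0.149] jaw -97.7198881460492 F [ 0.59   0.788 -1.602] M [0.029 0.003 0.046] w 0.02547516166032378 q [-0.14   0.506  1.43  -0.002  1.202  1.566]
offset cm [ 2.739 -0.193  0.006] rot deg [-0.22   0.118 -0.192]
```

move_arm:
  commands:
    - {"offset": [1, 0, -0.06], "delta_rot": [0, 0, 0]}
    - {"offset": [0, 0, 0], "delta_rot": [0, 0, 0]}

```text
time: 14.72
position: [0.6096, -0.0491, 0.1406]
orientation: [1.309, 1.136, -1.305]
ft_force: [-0.5, 0.8, -1.0]
grip_width: 0.0258
```

```bash
python3 g.py .607 -.0495 .122 -97.5; python3 v.py 12
```

```text
t 14.725 pos [ 0.61  -0.049  0.141] jaw -97.72520283154567 F [-0.536  0.764 -1.023] M [-0.018 -0.056 -0.007] w 0.025799560303408093 q [-0.139  0.516  1.437 -0.002  1.183  1.567]
offset cm [ 1.86  -0.266  0.071] rot deg [-0.225  0.115 -0.339]
wrist 252 182
scene 289 240
```

View pics/v12wrist.png

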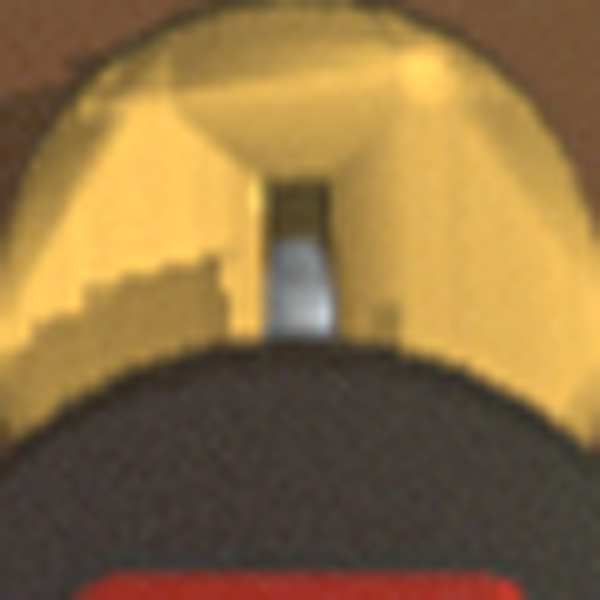

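move_arm:
  commands:
    - {"offset": [0.7, -0.06, 0], "delta_rot": [0, 0, -0.2]}
    - {"offset": [0.6, 0, 0], "delta_rot": [0, 0, 0]}
    - {"offset": [0.4, 0, 0], "delta_rot": [0, 0, 0]}
    - {"offset": [0.2, 0, 0], "delta_rot": [0, 0, 0]}
    - {"offset": [0.1, 0, 0], "delta_rot": [0, 0, 0]}

```text
time: 15.75
position: [0.6097, -0.0492, 0.1217]
orientation: [1.308, 1.137, -1.306]
ft_force: [-5.7, 0.4, 11.3]
grip_width: 0.0253
```

```bash
python3 g.py .607 -.0495 .122 -106.5
```

```text
t 15.75 pos [ 0.61  -0.049  0.122] jaw -97.72436031309489 F [-5.748  0.428 11.285] M [0.188 1.565 0.058] w 0.025299092992979114 q [-0.14   0.537  1.451 -0.002  1.148  1.567]
offset cm [-0.028 -0.266  0.064] rot deg [ 8.776  0.099 -0.274]
```

move_arm:
  commands:
    - {"offset": [0, -0.05, 0.02], "delta_rot": [4.4, 0, 0]}
    - {"offset": [0, 0, 0.02], "delta_rot": [4.4, 0, 0]}
    - {"offset": [0, 0, 0], "delta_rot": [0, 0, 0]}

```text
time: 16.12
position: [0.6092, -0.0498, 0.122]
orientation: [1.421, 1.051, -1.418]
ft_force: [-1.0, -0.2, -0.5]
grip_width: 0.0254
```

```bash
python3 g.py .607 -.0495 .122 -106.5
```

```text
t 16.125 pos [ 0.609 -0.05   0.122] jaw -106.71510482670617 F [-0.96  -0.171 -0.512] M [-0.042  0.018  0.09 ] w 0.025368868487697097 q [-0.14   0.536  1.453 -0.003  1.147  1.723]
offset cm [-0.001 -0.222  0.035] rot deg [-0.215  0.104 -0.314]
```

move_arm:
  commands:
    - {"offset": [-0.3, 0, 0], "delta_rot": [-4, 0, 0]}
    - {"offset": [-1.5, 0, 0], "delta_rot": [0, 0, 0]}
    - {"offset": [-3, 0, 0], "delta_rot": [0, 0, 0]}
    - {"offset": [-4, 0, 0], "delta_rot": [0, 0, 0]}
    - {"offset": [-3, 0, 0], "delta_rot": [0, 0, 0]}
    - {"offset": [0, 0, 0], "delta_rot": [0, 0, 0]}

```text
time: 16.88
position: [0.6087, -0.0491, 0.2468]
orientation: [1.37, 1.09, -1.365]
ft_force: [-0.6, -0.2, -3.0]
grip_width: 0.0258
```

```bash
python3 g.py .456 .0942 .24 -94; python3 v.py 13; python3 - <<'E'
from h import *
def ang(v): return (np.degrees(np.arctan2(v[1],v[0]))+90)%180-90
p=optics.read_camera('wrist')
im=cv2.resize(p['image'],None,fx=4,fy=4,interpolation=cv2.INTER_CUBIC)
g=im.max(2); X,Y=np.meshgrid(np.arange(g.shape[1]),np.arange(g.shape[0]))
c=(proj(p,[[.607,-.0495,.032]])[0]+.5)*4-.5
near=np.hypot(X-c[0],Y-c[1])<56
for th in (70,85,100):
    m=((g<th)&near).astype(np.uint8)
    k,l,st,ce=cv2.connectedComponentsWithStats(m); i=1+np.argmax(st[1:,4]); ys,xs=np.where(l==i)
    w=atz(p,(np.c_[xs,ys]+.5)/4-.5,.032)[:,:2]
    u,sv,vt=np.linalg.svd(w-w.mean(0),full_matrices=False); print(th,len(xs),w.mean(0),ang(vt[0]))
E
```

```text
t 16.875 pos [ 0.609 -0.049  0.247] jaw -102.57178560711068 F [-0.635 -0.166 -2.963] M [ 0.042 -0.028 -0.081] w 0.02583835309926955 q [-0.14   0.422  1.32  -0.002  1.393  1.651]
offset cm [  0.534 -18.028 -10.668] rot deg [-8.571  0.117 -0.404]
wrist 252 152
scene 289 240
70 961 [ 0.60652026 -0.04930168] -6.482117402318352
85 1288 [ 0.60682823 -0.04932645] -6.869092437783365
100 1531 [ 0.60689751 -0.04937881] -6.690325461648399
```

View pics/v13wrist.png

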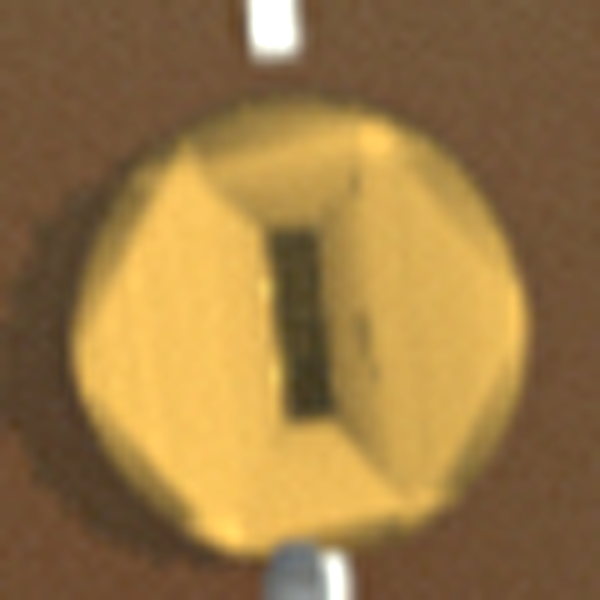

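View pics/v13scene.png

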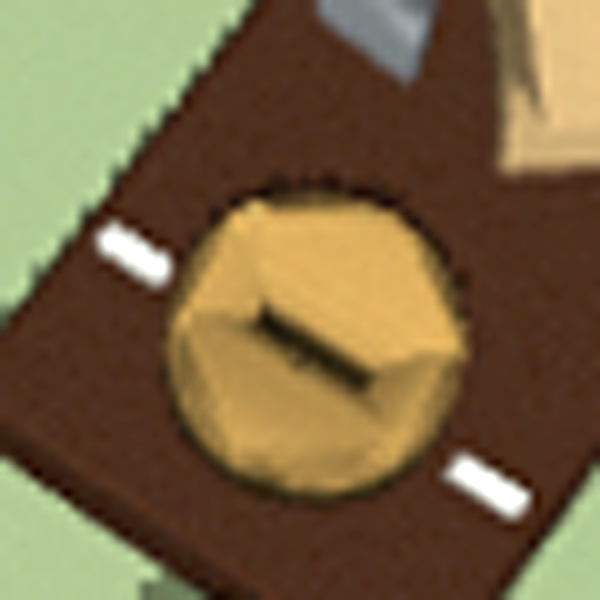

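move_arm:
  commands:
    - {"offset": [0, -3.6, -2.1], "delta_rot": [0, 0, 0]}
    - {"offset": [0, -3.6, -2.1], "delta_rot": [0, 0, 0]}
    - {"offset": [0, -3.6, -2.1], "delta_rot": [0, 0, 0]}
    - {"offset": [0, -3.6, -2.1], "delta_rot": [0, 0, 0]}
    - {"offset": [0, -3.6, -2.1], "delta_rot": [0, 0, 0]}
    - {"offset": [0, 0, 0], "delta_rot": [-8.5, 0, -0.4]}
    - {"offset": [0, 0, 0], "delta_rot": [0, 0, 0]}

```text
time: 18.2
position: [0.4497, 0.0965, 0.241]
orientation: [1.256, 1.18, -1.266]
ft_force: [0.5, -0.5, -1.8]
grip_width: 0.0249
```

```bash
python3 g.py .456 .0942 .2 -94
```

```text
t 18.2 pos [0.45  0.096 0.241] jaw -93.98712974916936 F [ 0.522 -0.51  -1.767] M [-0.009 -0.032 -0.013] w 0.024874637018759103 q [0.132 0.093 1.745 0.    1.311 1.772]
offset cm [4.098 0.676 0.18 ] rot deg [0.013 0.074 0.425]
```

move_arm:
  commands:
    - {"offset": [1.5, 0.65, 0.18], "delta_rot": [0, 0.1, 0.4]}
    - {"offset": [1.5, 0, 0], "delta_rot": [0, 0, 0]}
    - {"offset": [0, 0, 0], "delta_rot": [0, 0, 0]}

```text
time: 18.58
position: [0.4563, 0.0937, 0.2096]
orientation: [1.267, 1.172, -1.267]
ft_force: [-0.3, 0.6, -1.3]
grip_width: 0.0252
```

```bash
python3 g.py .456 .0942 .114 -94; python3 - <<'E'
from h import *
for n in ['wrist','scene']:
    p=optics.read_camera(n)
    u,v=proj(p,[[.456,.094,.09]])[0].astype(int); x0,y0=u-50,v-50
    print(n,x0,y0)
    c=p['image'][y0:y0+100,x0:x0+100,::-1]
    cv2.imwrite('pics/r1'+n+'.png',cv2.resize(c,None,fx=5,fy=5,interpolation=cv2.INTER_CUBIC))
E
```

```text
t 18.575 pos [0.456 0.094 0.21 ] jaw -94.51023065501278 F [-0.304  0.644 -1.3  ] M [-0.002 -0.007 -0.053] w 0.025231175191295595 q [0.124 0.132 1.777 0.    1.233 1.773]
offset cm [ 9.564 -0.027 -0.042] rot deg [-0.51  -0.02   0.032]
wrist 231 154
scene 233 113
```

View pics/r1wrist.png

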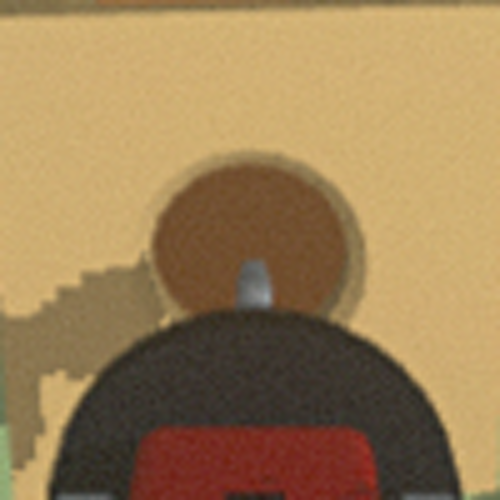

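View pics/r1scene.png

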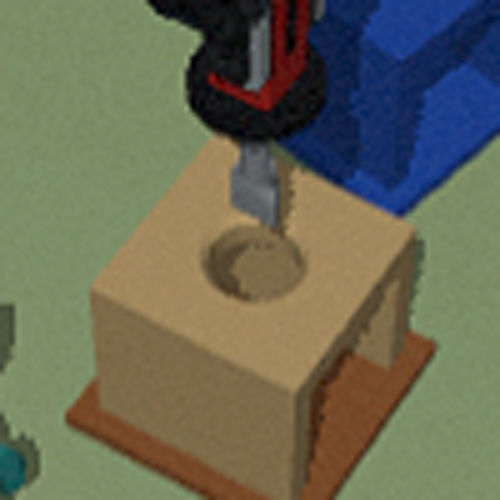

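move_arm:
  commands:
    - {"offset": [2.5, 0, 0], "delta_rot": [0, 0, 0]}
    - {"offset": [2.5, 0, 0], "delta_rot": [0, 0, 0]}
    - {"offset": [2, 0, 0], "delta_rot": [0, 0, 0]}
    - {"offset": [0.5, 0, 0], "delta_rot": [0, 0, 0]}
    - {"offset": [0, 0, 0], "delta_rot": [0, 0, 0]}

```text
time: 19.3
position: [0.4587, 0.0941, 0.1374]
orientation: [1.273, 1.166, -1.262]
ft_force: [-0.0, -0.8, -2.2]
grip_width: 0.0255
```

```bash
python3 g.py .456 .0942 .114 -94
```

```text
t 19.3 pos [0.459 0.094 0.137] jaw -94.61679668432984 F [-0.012 -0.82  -2.193] M [-0.005 -0.011 -0.05 ] w 0.025481440870651476 q [0.124 0.222 1.855 0.001 1.057 1.775]
offset cm [ 2.336 -0.29   0.017] rot deg [-0.617 -0.108 -0.4  ]
```

Correct the small drift, then finish lowering.

move_arm:
  commands:
    - {"offset": [0.8, -0.28, 0], "delta_rot": [-0.6, -0.1, -0.4]}
    - {"offset": [0.8, 0, 0], "delta_rot": [0, 0, 0]}
    - {"offset": [0.4, 0, 0], "delta_rot": [0, 0, 0]}
    - {"offset": [0.2, 0, 0], "delta_rot": [0, 0, 0]}
    - {"offset": [0, 0, 0], "delta_rot": [0, 0, 0]}

```text
time: 19.92
position: [0.4566, 0.0945, 0.1155]
orientation: [1.262, 1.174, -1.258]
ft_force: [-0.2, -0.9, -2.0]
grip_width: 0.0252
```

```bash
python3 g.py .456 .0942 .114 -94
```

```text
t 19.925 pos [0.457 0.094 0.115] jaw -93.9829657662441 F [-0.22  -0.944 -2.018] M [-0.02  -0.019 -0.025] w 0.025179103080362485 q [0.125 0.253 1.875 0.    1.011 1.766]
offset cm [ 0.148 -0.055  0.032] rot deg [ 0.017 -0.03  -0.115]
```

move_arm:
  commands:
    - {"offset": [0.15, 0, 0], "delta_rot": [0, 0, 0]}
    - {"offset": [0, 0, 0], "delta_rot": [0, 0, 0]}

```text
time: 20.18
position: [0.4568, 0.0945, 0.1142]
orientation: [1.262, 1.174, -1.258]
ft_force: [0.1, 0.1, -1.1]
grip_width: 0.0252
```

move_arm:
  commands:
    - {"offset": [0, 0, 0], "delta_rot": [0, 0, 0]}
    - {"offset": [0, 0, 0], "delta_rot": [0, 0, 0]}
    - {"offset": [0, 0, 0], "delta_rot": [0, 0, 0]}
    - {"offset": [0, 0, 0], "delta_rot": [0, 0, 0]}
    - {"offset": [0, 0, 0], "delta_rot": [0, 0, 0]}
    - {"offset": [0, 0, 0], "delta_rot": [0, 0, 0]}
    - {"offset": [0, 0, 0], "delta_rot": [0, 0, 0]}
    - {"offset": [0, 0, 0], "delta_rot": [0, 0, 0]}
  fingers: -1

```text
time: 21.18
position: [0.4571, 0.0946, 0.1146]
orientation: [1.262, 1.173, -1.257]
ft_force: [-0.5, -0.0, 0.1]
grip_width: 0.0852
```

```bash
python3 g.py .456 .0942 .24 -94
```

```text
t 21.175 pos [0.457 0.095 0.115] jaw -93.98553730963907 F [-0.463 -0.05   0.1  ] M [-0.046 -0.006 -0.033] w 0.0852210815677094 q [0.125 0.255 1.876 0.    1.007 1.766]
offset cm [-12.537  -0.061   0.032] rot deg [ 0.014 -0.048 -0.206]
```

move_arm:
  commands:
    - {"offset": [-2, 0, 0], "delta_rot": [0, 0, 0]}
    - {"offset": [-4, 0, 0], "delta_rot": [0, 0, 0]}
    - {"offset": [-4, 0, 0], "delta_rot": [0, 0, 0]}
    - {"offset": [-4, 0, 0], "delta_rot": [0, 0, 0]}
    - {"offset": [0, -1, 5], "delta_rot": [0, 0, 0]}
    - {"offset": [0, -1, 5], "delta_rot": [0, 0, 0]}
    - {"offset": [0, -1, 5], "delta_rot": [0, 0, 0]}
    - {"offset": [0, -1, 5], "delta_rot": [0, 0, 0]}

```text
time: 22.18
position: [0.4015, -0.1054, 0.2593]
orientation: [1.258, 1.175, -1.253]
ft_force: [1.6, 0.1, 0.7]
grip_width: 0.0855
```

move_arm:
  commands:
    - {"offset": [0, 0, 5], "delta_rot": [0, 0, 0]}
    - {"offset": [0, 0, 5], "delta_rot": [0, 0, 0]}
    - {"offset": [0, 0, 0], "delta_rot": [0, 0, 0]}

```text
time: 22.55
position: [0.3933, -0.2108, 0.2597]
orientation: [1.26, 1.172, -1.255]
ft_force: [-0.5, 0.4, 1.2]
grip_width: 0.085
```

```bash
python3 - <<'E'
from h import *
for n in ['top','scene']:
    p=optics.read_camera(n); save(p,n+'20')
print(ctrl.get_obs()['time'])
t=cv2.imread('pics/top20.png')
cv2.imwrite('pics/tz20.png',cv2.resize(t[125:275,200:350],(600,600),interpolation=cv2.INTER_CUBIC))
E
```

```text
22.65
```

View pics/tz20.png

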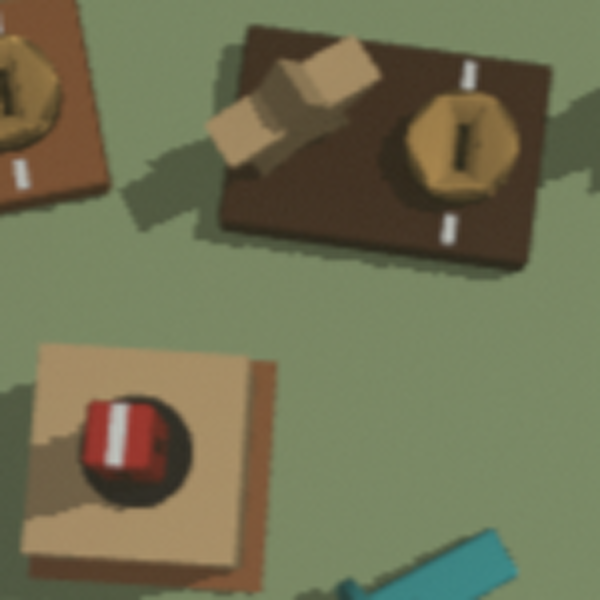

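View pics/scene20.png

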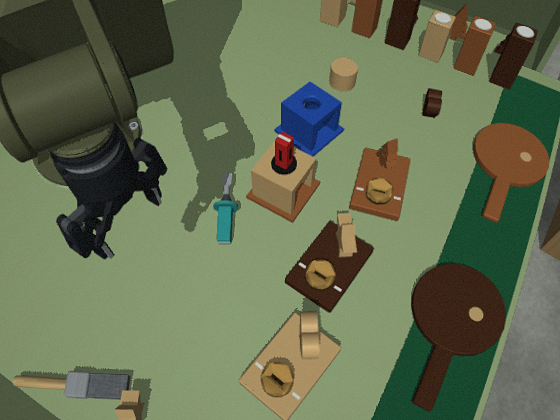

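```bash
python3 - <<'E'
from h import *
np.set_printoptions(precision=3,suppress=True)
a=cv2.imread('pics/scene1.png')[105:190,190:260];b=cv2.imread('pics/top1.png')[280:330,215:275]
c=np.zeros((425,660,3),np.uint8);c[:425,:350]=cv2.resize(a,(350,425),interpolation=3)[:425];c[:250,360:660]=cv2.resize(b,(300,250),interpolation=3);cv2.imwrite('pics/tq.png',c)
p=optics.read_camera('top');s=optics.read_camera('scene')
print(atz(s,[[229,172]],0),atz(s,[[224,126]],.146),atz(p,[[240,312]],.146),atz(p,[[246,308]],.08))
def dark(p,z):pass
def ang(v): return (np.degrees(np.arctan2(v[1],v[0]))+90)%180-90
im=cv2.resize(p['image'],None,fx=4,fy=4,interpolation=cv2.INTER_CUBIC);g=im.max(2)
X,Y=np.meshgrid(np.arange(g.shape[1]),np.arange(g.shape[0]))
cc=(proj(p,[[.607,-.0495,.032]])[0]+.5)*4-.5
for th in(80,100):
    m=((g<th)&(np.hypot(X-cc[0],Y-cc[1])<36)).astype(np.uint8)
    k,l,st,_=cv2.connectedComponentsWithStats(m);i=1+np.argmax(st[1:,4]);ys,xs=np.where(l==i)
    w=atz(p,(np.c_[xs,ys]+.5)/4-.5,.032)[:,:2];u,sv,vt=np.linalg.svd(w-w.mean(0),full_matrices=False);print(th,len(xs),w.mean(0),ang(vt[0]))
E
```

```text
[[0.334 0.08  0.   ]] [[0.338 0.08  0.146]] [[0.336 0.076 0.146]] [[0.337 0.071 0.08 ]]
80 535 [ 0.606 -0.05 ] -6.385334880744722
100 907 [ 0.607 -0.051] -6.6441911794970565
```

View pics/tq.png

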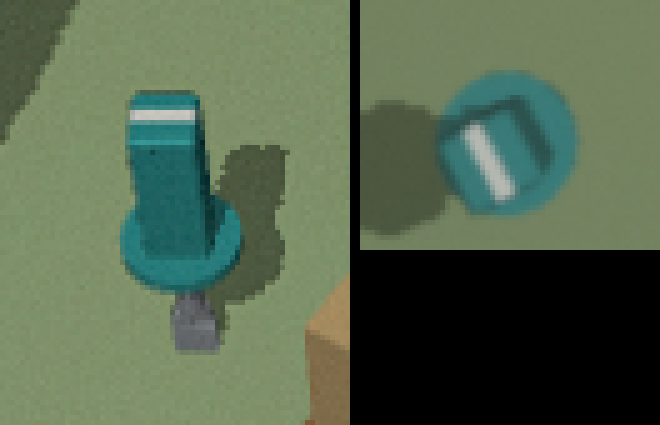

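```bash
python3 -c "
from plant import ctrl
print(ctrl.job_done())"
```

```text
the job is handed in; nothing more can be done
None
```

The walnut star stand's lock is turned to its marks, and the red driver hangs upright in its maple rack again. I handed the job in at about 23 s.

- **Turning the lock:** I set the blade on the slot floor; the contact height matched the stated 28 mm. I turned the lock clockwise and lifted out to look. The slot seemed about 1–2° short, so I set the blade back in and turned it slightly further.
- **Lock check:** the last readings put the slot at about −6.5°, and the marks at about −7.3°, so they agree to about 1°. Earlier, after the first turn, readings of the slot disagreed by about 3°, between −4.6° and −7.6° from the wrist camera alone.
- **Driver and arm check:** the final pictures show the driver on its guard in the same place as at the start. The gripper is open and clear, and the force readings I took stayed below 20 N.
- **Turquoise driver:** at the start it stood unsupported on its blade, and by 2.7 s it was lying on the table. The gripper had stayed about 8 cm above its top, and no force reading suggested contact, so I think it fell on its own. I left it lying there.

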